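# Hold the hand refractometer up to the light panel

### The arm

A 6-joint arm with a two-finger parallel gripper is mounted at the origin on the work surface. World frame = base frame: x ahead of the robot, y to its left, z up, the work surface at z = 0. Lengths are in m, angles in rad, forces in N, time in s.
With the tool pointing down it reaches from about 0.325 to 0.775 m from the base axis. Payload 5.5 kg.
Tool frame: the origin (TCP) lies at the very end of the fingers, on their centre line; the grasp point (between the pads) lies 19 mm behind it; y points along the fingers, z is the direction in which the jaws open and shut, and the axes are right-handed (so a half turn about y gives the same grasp; the last joint's range is limited). The gripper opens to 85 mm and grips with 20 to 120 N. Pads are 22 mm wide; open, the fingers measure 114 mm over their backs; the gripper's body (76 mm by 85 mm) begins 54 mm behind the grasp point. The pads swing forward as they close: fully open they stand 13 mm farther back than shut.
Start: joints at [1.248, 0.091, 1.231, -0, 1.82, -0.057], TCP at [0.158, 0.579, 0.231] pointing down, gripper open.
Joint ranges: [-2.87, 2.87], [-0.86, 2.18], [0.17, 2.46], [-1.51, 4.65], [0.06, 2.69], [-2.65, 2.65]. Speed limits (rad/s): [2.57, 2.57, 3.01, 3.14, 3.14, 3.14].

### API

Orientations are given as a unit quaternion [x, y, z, w].
In Python, from station import robot gives the robot as it stands. The module is installed in compiled form; this text tells all that it offers.
- The arm moves only by the tool carry_out, never from a script. Its argument "motion" is a list that holds one entry, the list of rows, each a list of 7 numbers: the shift along the tool's x, y, z in mm, then the turn, a rotation vector about the tool's x, y, z in rad, then the closure, from 0 (fully open) to 1 (shut). In form: [[[tx, ty, tz, wx, wy, wz, fingers], ...]]. A call has 1 to 20 rows; each row shifts and turns the commanded pose from where the row before left it, along the tool's axes as they then stand; what a row does not reach is not made up. A row lasts 1/12 s, in which the tool goes at most 41.7 mm and 7.16 degrees, less where a joint would pass 70% of its speed; a pose out of reach is approached as far as the arm can. A call with a gripper value outside its range is refused whole. The fingers move at their own pace and stop on an object; "grip_force" is the grip in N (left out, the last holds). Time passes only in rows, so rows that do not move let the fingers close. It gives the time, the measured TCP pose, the force and the opening at its end, in the units of the state.
- robot.state(): the state, without advancing time (a new reading comes with each control period).
- robot.get_image(name): name is "scene" or "top" or "wrist"; returns a dict with "color" (400x640x3 uint8, red, green, blue), "camera_matrix" (3x3 intrinsics, pixels), "k1" (the pictures are not rectified: a ray, as slopes to the right and down, at radius r is drawn at 1 + k1 r^2 times it, then the intrinsics apply), "R" (3x3) and "t" (3): a world point X has camera coordinates R X + t; the wrist camera has in their place "tool_from_camera" (4x4, takes a point from camera to tool coordinates, whose origin is the TCP and whose axes are the tool frame's). Camera axes: x right, y down, z forward; pixel columns grow to the right and rows downward; lengths in m; the calibration is good to about 2 mm. A picture is of the moment at which its call begins: read the wrist's pose just before it. There is no depth.
- robot.sign_off(): hands the job in, once; it reports no verdict.
The state is a dict: "t": time; "joint_positions": joint angles; "qd": joint speeds; "tau": joint torques, N m; "ee_pos": TCP position; "ee_rot": TCP orientation; "force": force on the tool from outside, world axes, zero at the start; "ft_torque": the same for the moment, N m; "grip_width": finger opening in m.
Only numpy, scipy, OpenCV 4.12 (cv2) and the standard library are available. Lean on these libraries where they do the work, as an engineer would, in place of code of your own. Each camera call takes 0.05 s, during which the arm holds its last target.

### The job

Get the hand refractometer ready for me to read: while it is still home in its stand, swing its daylight plate fully shut over the prism, then draw it out of the stand's pocket and bring it round close in front of the lit panel, level, prism side up, at the height of the middle of the lit face and with its prism end pointing at that middle. Keep the prism side upward all the way, leave everything else on the bench where it stands, and finish still holding it there, steady and clear of everything, without setting it down or letting go.

Things in the scene. Friction and masses are not known exactly. Their poses are not given: they have to be found in the camera images.
- refractometer: Loose hand refractometer, 0.19 to 0.33 kg, 167 mm long, dark blue with black ribs. Origin on its long axis, mid-grip, within 15 mm of the centre of mass. +x along the axis to the prism end, +z the prism side, y across. Body 32 mm wide (y), 34 mm high (z) from x = -65 to +32 mm, origin mid-height; bare grip x = -33 to +30 mm. Starts home in the stand, axis rising 32 degrees towards +x.
- eyepiece_end (a point): Centre of the refractometer's rear end, x = -95 mm in its frame: a round black eyepiece 34 mm across, 30 mm long.
- prism_end (a point): Middle of the front edge of the refractometer's aluminium head, x = 72, z = -12 mm in its frame. The head is 28 mm wide; its upper (prism) face slopes down 32 degrees from the hinge to x = 72, z = -7 mm, so it lies level in the stand; underside z = -17 mm.
- plate (a joint): Daylight plate, the pale blue flap over the prism face, rad: 0 = shut on the prism face, its turned-down lip over the head's front edge; grows as it opens up and back. Starts 1.5 to 2.1, stop at 2.2. Friction hinge: stays where left, 0.2 N at the tip moves it. 49 mm long, 26 wide, 3 thick. At q it points from the hinge at q - 0.56 rad above the refractometer's +x.
- plate_hinge (a point): Middle of the plate's hinge line, at x = 34, y = 0, z = 17 mm in the refractometer's frame; the hinge line runs along the refractometer's y.
- plate_tip (a point): Middle of the plate's free end, 49 mm from the hinge.
- stand: Fixed grey bench stand. Origin on the bench under the refractometer's home; +x the level way its prism end points, z up. Base x = -115 to +85 mm, 110 mm wide, 12 high. A pocket sloping 32 degrees holds the eyepiece and rear body; a rubber rest on a post at x = 40 to 60 mm, 26 mm wide, carries the head from below. Above the base nothing stands within 60 mm beside the grip.
- pocket_mouth (a point): Middle of the pocket's open mouth, on the axis of the seated refractometer, at x = -33 mm in its frame. Pocket inside 35 mm wide, 37 high, walls 4 mm, 62 mm deep along the axis; the refractometer comes out only along its own axis, forwards and up, with 1.5 mm play each side and 3 mm above.
- stand_seat (a point): Point fixed to the stand, 100 mm above the bench over the stand's origin, where the refractometer's origin lies when it is home.
- panel: Fixed upright LED light panel, 250 mm wide, 150 mm high, 16 mm thick, on a foot (110 x 180 mm, mostly behind the panel); top edge 245 mm above the bench. Origin on the bench under its middle; the lit white face looks to its -x, z up.
- panel_face (a point): Middle of the lit white face (226 mm wide, 126 mm high), 170 mm above the bench; its -x axis points out of the face.
- dropper: Bystander: small brown dropper bottle with black bulb, 31 mm across, 91 mm tall, upright beside the stand; origin under its middle.
- screwdriver: Bystander: small red-handled setting screwdriver, 110 mm long, lying beside the stand; origin under its middle.
- beaker: Bystander: empty glass beaker, 56 mm across, 72 mm tall; origin under its middle.
- wash_bottle: Bystander: white wash bottle with red cap and bent spout, 64 mm across, 205 mm tall; origin under its middle.
- wipes: Bystander: blue box of wipes, 110 x 210 x 75 mm; origin under its middle.
- dishes: Bystander: stack of three small clear dishes, 58 mm across, 42 mm tall; origin under its middle.

How it is judged:
By the outcome, as a careful person would: the job done as asked, in the order asked, and still so for the second after the job is handed in, while the arm keeps its last pose, push and grip.
It also fails if it takes over 51 s, if anything falls off the work surface, if the arm or the gripper's body presses on something with over 40 N, if the wrist force passes 120 N, or if a joint passes its speed limit or range.

## Working session

There is one attempt and no reset: what is moved stays moved. The work goes in short steps, Python scripts to look and compute and a tool call to move; the robot and the scene stay as the last step left them, time stands still between calls to the robot, and variables do not carry over. Pictures are saved under pics/ and viewed, and the job is handed in when it is done.

Besides the shell and the picture viewer there is one more tool, called after "Call:" in YAML: its name, and indented under it one key for each argument. carry_out: Moves the arm, as the interface text tells. Its arguments: {"type":"object","properties":{"motion":{"type":"array","items":{"type":"array","items":{"type":"array","items":{"type":"number"}}}},"grip_force":{"type":"number"}},"required":["motion"]}

```bash
mkdir -p pics; cat > h.py <<'E'
import numpy as np, cv2
from scipy.spatial.transform import Rotation as Ro
from station import robot
def grab(n,fn=None):
    s=robot.state(); im=robot.get_image(n)
    if n=="wrist":
        T=np.array(im["tool_from_camera"]); R0=Ro.from_quat(s["ee_rot"]).as_matrix()
        Rwc=R0@T[:3,:3]; c=R0@T[:3,3]+np.array(s["ee_pos"])
        im["R"]=Rwc.T; im["t"]=-Rwc.T@c
    if fn: cv2.imwrite("pics/"+fn,im["color"][:,:,::-1])
    return im
def ray(im,px):
    K=np.array(im["camera_matrix"]);k=im["k1"]
    d=np.array([(px[0]-K[0,2])/K[0,0],(px[1]-K[1,2])/K[1,1]])
    u=d.copy()
    for _ in range(30): u=d/(1+k*(u@u))
    R=np.array(im["R"]);t=np.array(im["t"])
    v=R.T@np.array([u[0],u[1],1]); return -R.T@t, v/np.linalg.norm(v)
def onz(im,px,z):
    c,v=ray(im,px); return c+v*(z-c[2])/v[2]
def tri(*a):
    A=np.zeros((3,3));b=np.zeros(3)
    for im,px in a:
        c,v=ray(im,px);P=np.eye(3)-np.outer(v,v);A+=P;b+=P@c
    X=np.linalg.solve(A,b)
    return X,[float(np.linalg.norm((np.eye(3)-np.outer(v,v))@(X-c))*1000) for c,v in [ray(i,p) for i,p in a]]
def proj(im,X):
    K=np.array(im["camera_matrix"]);k=im["k1"]
    p=np.array(im["R"])@np.asarray(X)+np.array(im["t"]);u=p[:2]/p[2];u=u*(1+k*(u@u))
    return np.array([K[0,0]*u[0]+K[0,2],K[1,1]*u[1]+K[1,2]])
E
python3 - <<'E'
from h import *
import pickle
D={}
for n in ["scene","top","wrist"]:
    D[n]=grab(n,n+"0.png"); i=D[n]
    print(n,np.array(i["camera_matrix"]).round(1).tolist(),i["k1"],(-np.array(i["R"]).T@np.array(i["t"])).round(3))
pickle.dump(D,open("d0.pkl","wb"))
s=robot.state();print(s)
E
```

```text
scene [[509.7, 0.0, 323.1], [0.0, 509.7, 202.2], [0.0, 0.0, 1.0]] -0.052907839585373304 [1.182 0.817 1.175]
top [[413.9, 0.0, 318.1], [0.0, 413.9, 200.5], [0.0, 0.0, 1.0]] -0.00656830323181977 [0.246 0.013 1.44 ]
wrist [[276.9, 0.0, 320.6], [0.0, 276.9, 197.2], [0.0, 0.0, 1.0]] -0.010831374001859852 [0.076 0.601 0.373]
{'t': 0.15, 'joint_positions': array([ 1.24828593e+00,  9.17028160e-02,  1.23166283e+00, -1.08189149e-05,
        1.81980913e+00, -5.67198596e-02]), 'qd': array([ 0.00020533, -0.00368935, -0.0038156 ,  0.00086489,  0.00082149,
        0.0001649 ]), 'tau': array([ 1.57689268e-03, -4.59371960e+01, -4.18526208e+01, -2.07260018e-05,
        9.53603012e-03,  2.05506609e-05]), 'ee_pos': array([0.15754655, 0.57870692, 0.23037025]), 'ee_rot': array([ 0.7014215 , -0.09379748,  0.0935939 , -0.70032142]), 'force': array([-0.46672464, -0.37132559,  0.19280163]), 'ft_torque': array([-0.00865479, -0.04425806, -0.01333686]), 'grip_width': 0.08551302854435736}
```

View pics/scene0.png

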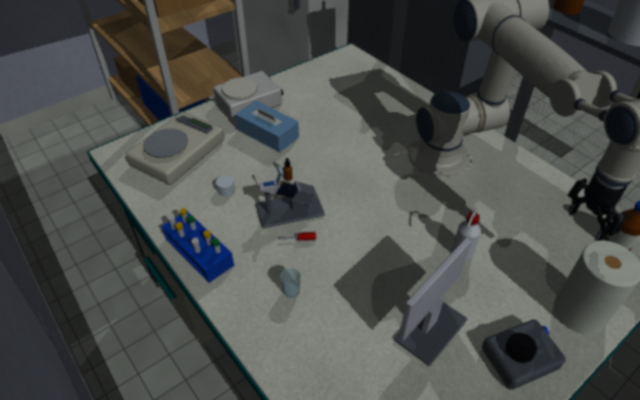

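View pics/top0.png

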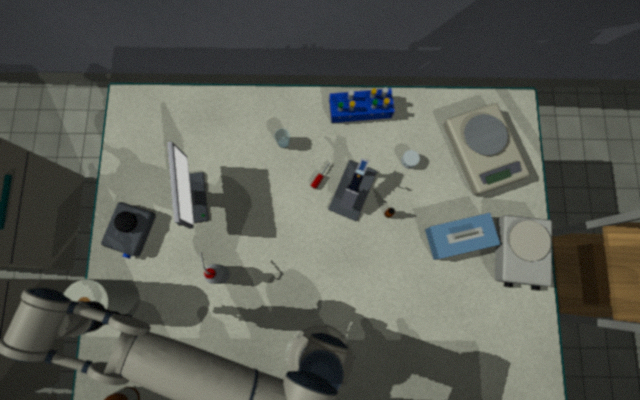

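View pics/wrist0.png

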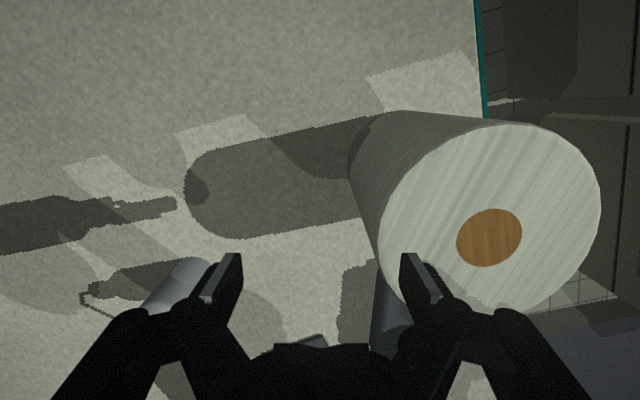

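The scene shows the stand with the refractometer at about (290,195) and the panel at (440,270). In the top view the stand is at (353,190) and the panel at (182,185). I'll enlarge these areas.

```bash
python3 - <<'E'
import cv2
a=cv2.imread("pics/top0.png");cv2.imwrite("pics/top0z.png",cv2.resize(a[145:235,310:430],None,fx=6,fy=6,interpolation=cv2.INTER_CUBIC))
a=cv2.imread("pics/scene0.png");cv2.imwrite("pics/scene0z.png",cv2.resize(a[145:235,240:340],None,fx=6,fy=6,interpolation=cv2.INTER_CUBIC))
a=cv2.imread("pics/top0.png");cv2.imwrite("pics/top0p.png",cv2.resize(a[130:240,150:270],None,fx=5,fy=5,interpolation=cv2.INTER_CUBIC))
E
```

```text
(no output)
```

View pics/top0z.png

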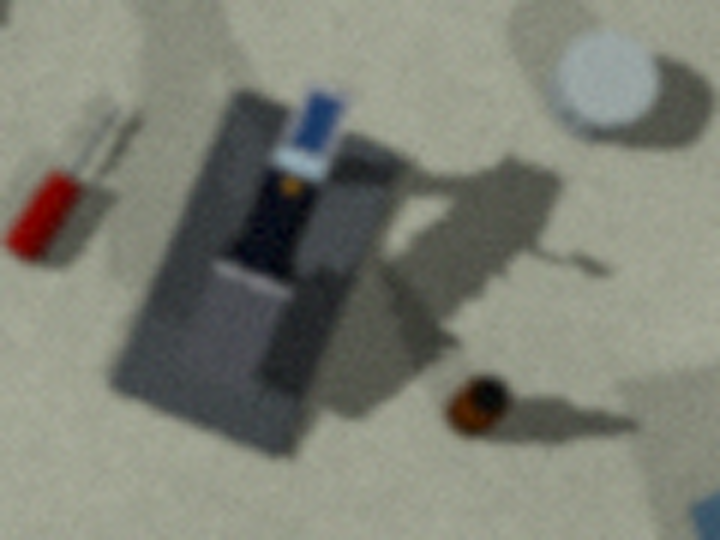

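View pics/scene0z.png

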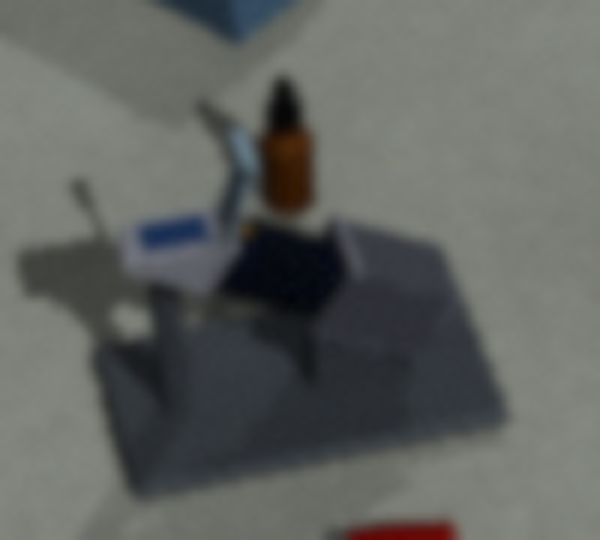

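View pics/top0p.png

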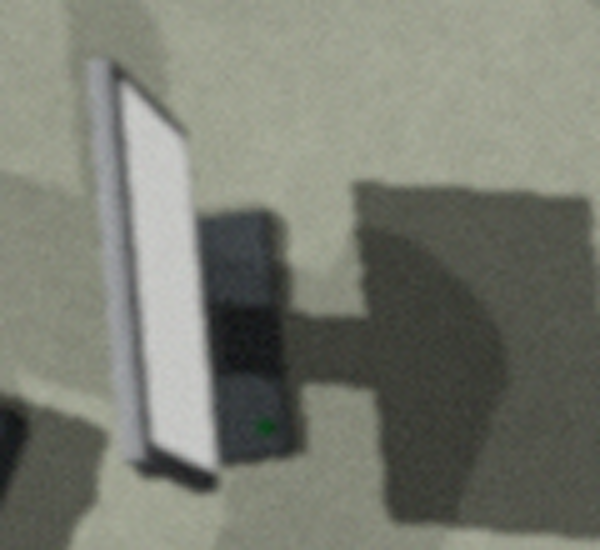

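```bash
python3 - <<'E'
import pickle
from h import *
D=pickle.load(open("d0.pkl","rb"));T=D["top"]
tp=lambda x,y:(150+(x+.5)/5-.5,130+(y+.5)/5-.5)
for nm,p,z in [("whiteTL",(120,82),.233),("whiteBL",(150,440),.233),("whiteTR",(187,140),.107),("whiteBR",(217,473),.107),("topTL",(90,60),.245),("topTR",(113,65),.245),("topBL",(125,458),.245),("topBR",(145,462),.245),("foot1",(275,210),.01),("foot2",(300,450),.01),("footl",(220,462),.01)]:
    print(nm,onz(T,tp(*p),z).round(4))
ts=lambda x,y:(310+(x+.5)/6-.5,145+(y+.5)/6-.5)
for nm,p,z in [("b1",(240,92),.012),("b2",(412,158),.012),("b3",(290,458),.012),("b4",(112,383),.012),("mouthL",(217,264),.1),("mouthR",(293,294),.1),("hingeL",(272,165),.13),("hingeR",(320,180),.13),("prismL",(308,85),.12),("prismR",(352,95),.12),("dropper",(478,405),.045),("beaker",(605,85),.07)]:
    print(nm,onz(T,ts(*p),z).round(4))
for nm,p,z in [("beak",(282,138),.04),("wash",(210,272),.2),("blue",(362,105),.05)]: print(nm,onz(T,p,z).round(3))
S=D["scene"]
ss=lambda x,y:(240+(x+.5)/6-.5,145+(y+.5)/6-.5)
print("tip?",)
print(ray(S,ss(200,102)))
E
```

```text
whiteTL [0.6511 0.4545 0.233 ]
whiteBL [0.4305 0.4191 0.233 ]
whiteTR [0.6532 0.4524 0.107 ]
whiteBR [0.4286 0.4164 0.107 ]
topTL [0.6608 0.4694 0.245 ]
topTR [0.6577 0.4552 0.245 ]
topBL [0.4179 0.4289 0.245 ]
topBR [0.4157 0.417  0.245 ]
foot1 [0.6315 0.4177 0.01  ]
foot2 [0.4587 0.389  0.01  ]
footl [0.4496 0.4442 0.01  ]
b1 [ 0.6807 -0.1     0.012 ]
b2 [ 0.6411 -0.2022  0.012 ]
b3 [ 0.46   -0.1283  0.012 ]
b4 [ 0.503  -0.0246  0.012 ]
mouthL [ 0.5548 -0.08    0.1   ]
mouthR [ 0.5383 -0.1219  0.1   ]
hingeL [ 0.6036 -0.108   0.13  ]
hingeR [ 0.5955 -0.1341  0.13  ]
prismL [ 0.6523 -0.1291  0.12  ]
prismR [ 0.6469 -0.1534  0.12  ]
dropper [ 0.4868 -0.2324  0.045 ]
beaker [ 0.6699 -0.3052  0.07  ]
beak [0.75  0.142 0.04 ]
wash [0.274 0.328 0.2  ]
blue [ 0.875 -0.142  0.05 ]
tip?
(array([1.18169968, 0.81746445, 1.17525388]), array([-0.39226722, -0.64456559, -0.65624815]))
```

```bash
cat >> h.py <<'E'
P0=np.array([0.585,-0.1195,0]);YAW=np.radians(-22.3)
def standR(): return Ro.from_euler("z",YAW).as_matrix()
def S2W(p): return P0+standR()@np.asarray(p)
def plan(pt,Rt,rows=True):
    s=robot.state();R0=Ro.from_quat(s["ee_rot"]);d=np.asarray(pt)-np.array(s["ee_pos"])
    w=(R0.inv()*Ro.from_matrix(Rt)).as_rotvec()
    print("shift-first mm",(R0.inv().apply(d)*1000).round(1),"turn",w.round(3),"norm deg",np.degrees(np.linalg.norm(w)).round(1),"shift-after-turn",(Rt.T@d*1000).round(1))
E
python3 - <<'E'
from h import *
s=robot.state();print(Ro.from_quat(s["ee_rot"]).as_matrix().round(3))
im=robot.get_image("wrist");print(np.array(im["tool_from_camera"]).round(3))
Rs=standR();xs,ys,z=Rs.T
Rd=np.c_[xs,-z,ys]
plan(S2W([-0.05,0,0.3]),Rd)
plan(S2W([-0.05,0,0.3]),np.c_[-xs,-z,-ys])
E
```

```text
[[ 0.965 -0.     0.263]
 [-0.263 -0.002  0.965]
 [-0.    -1.    -0.002]]
[[-0.001  0.944  0.329 -0.084]
 [-0.001 -0.329  0.944 -0.142]
 [ 1.     0.     0.001 -0.   ]
 [ 0.     0.     0.     1.   ]]
shift-first mm [ 546.2  -68.8 -555.4] turn [ 0.001  0.123 -0.   ] norm deg 7.1 shift-after-turn [ 610.4  -69.4 -483.8]
shift-first mm [ 546.2  -68.8 -555.4] turn [-0.000e+00 -3.018e+00 -2.000e-03] norm deg 172.9 shift-after-turn [-610.4  -69.4  483.8]
```

Call:
carry_out:
  motion:
    - [[0,-35,0,0,0,0,0],[0,-35,0,0,0,0,0],[0,-35,0,0,0,0,0],[0,-35,0,0,0,0,0]]

```text
t: 0.53
ee_pos: [0.1575, 0.5785, 0.3725]
ee_rot: [0.701, -0.094, 0.094, -0.701]
force: [-0.2, 0.6, 0.4]
grip_width: 0.0849
```

Call:
carry_out:
  motion:
    - [[27,0,-28,0,-0.12,0,0],[27,0,-28,0,0,0,0],[27,0,-28,0,0,0,0],[27,0,-28,0,0,0,0],[27,0,-28,0,0,0,0],[27,0,-28,0,0,0,0],[27,0,-28,0,0,0,0],[27,0,-28,0,0,0,0],[27,0,-28,0,0,0,0],[27,0,-28,0,0,0,0],[27,0,-28,0,0,0,0],[27,0,-28,0,0,0,0],[27,0,-28,0,0,0,0],[27,0,-28,0,0,0,0],[27,0,-28,0,0,0,0],[27,0,-28,0,0,0,0],[27,0,-28,0,0,0,0],[27,0,-28,0,0,0,0],[0,0,0,0,0,0,0]]

```text
t: 2.12
ee_pos: [0.564, 0.0017, 0.3679]
ee_rot: [0.706, -0.055, 0.052, -0.704]
force: [0.7, 0.9, -0.9]
grip_width: 0.0854
```

Call:
carry_out:
  motion:
    - [[0,0,0,0,-0.12,0,1],[0,0,0,0,-0.12,0,1],[0,0,0,0,-0.12,0,1],[0,0,0,0,-0.12,0,1],[0,0,0,0,-0.12,0,1],[0,0,0,0,-0.12,0,1],[0,0,0,0,-0.12,0,1],[0,0,0,0,-0.12,0,1],[0,0,0,0,-0.12,0,1],[0,0,0,0,-0.12,0,1],[0,0,0,0,-0.12,0,1],[0,0,0,0,-0.12,0,1]]

```text
t: 3.12
ee_pos: [0.557, 0.0872, 0.3705]
ee_rot: [0.591, 0.389, -0.391, -0.589]
force: [1.3, 0.4, -0.0]
grip_width: 0.0002
```

Call:
carry_out:
  motion:
    - [[0,0,0,0,-0.12,0,1],[0,0,0,0,-0.12,0,1],[0,0,0,0,-0.12,0,1],[0,0,0,0,-0.12,0,1],[0,0,0,0,-0.12,0,1],[0,0,0,0,-0.12,0,1],[0,0,0,0,-0.12,0,1],[0,0,0,0,-0.12,0,1],[0,0,0,0,-0.12,0,1],[0,0,0,0,-0.12,0,1],[0,0,0,0,-0.12,0,1],[0,0,0,0,-0.12,0,1],[0,0,0,0,0,0,1]]

```text
t: 4.2
ee_pos: [0.3448, 0.4567, 0.3634]
ee_rot: [-0.405, -0.581, 0.586, 0.395]
force: [-0.3, 0.3, 0.3]
grip_width: -0.0001
```

```bash
python3 - <<'E'
from h import *
import pickle
s=robot.state();print(s["t"],s["ee_pos"],s["joint_positions"].round(3),s["grip_width"]);print(Ro.from_quat(s["ee_rot"]).as_matrix().round(3))
im=grab("wrist","w1.png");pickle.dump(im,open("w1.pkl","wb"))
xs,ys,z=standR().T
plan(S2W([-0.05,0,0.25]),np.c_[-xs,-z,-ys])
E
```

```text
4.2 [0.3447657  0.45667667 0.36344388] [ 0.874  0.093  0.991 -0.018  2.064 -2.644] -0.00012046009342033417
[[-0.36   0.009 -0.933]
 [ 0.933 -0.015 -0.36 ]
 [-0.017 -1.    -0.003]]
shift-first mm [-585.2  124.2   18.7] turn [-0.004 -0.818 -0.019] norm deg 46.9 shift-after-turn [-388.3  113.6  441.2]
```

View pics/w1.png

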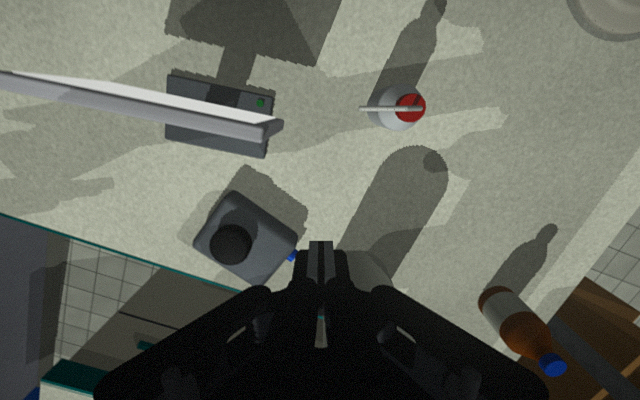

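The last joint reached its limit, so I'll turn the other way.

Call:
carry_out:
  motion:
    - [[0,0,0,0,0.12,0,1],[0,0,0,0,0.12,0,1],[0,0,0,0,0.12,0,1],[0,0,0,0,0.12,0,1],[0,0,0,0,0.12,0,1],[0,0,0,0,0.12,0,1],[0,0,0,0,0.12,0,1],[0,0,0,0,0.12,0,1],[0,0,0,0,0.12,0,1],[0,0,0,0,0.12,0,1],[0,0,0,0,0.12,0,1],[0,0,0,0,0.12,0,1],[0,0,0,0,0.12,0,1],[0,0,0,0,0.12,0,1],[0,0,0,0,0.12,0,1],[0,0,0,0,0.12,0,1],[0,0,0,0,0.12,0,1],[0,0,0,0,0.12,0,1],[0,0,0,0,0.12,0,1],[0,0,0,0,0.08,0,1]]

```text
t: 5.92
ee_pos: [0.3506, 0.4522, 0.3638]
ee_rot: [0.695, -0.149, 0.159, -0.685]
force: [-0.4, -0.1, -0.5]
grip_width: 0.0
```

```bash
python3 - <<'E'
from h import *
s=robot.state();print(s["t"],s["ee_pos"],s["joint_positions"].round(3))
xs,ys,z=standR().T
plan(S2W([-0.05,0,0.30]),np.c_[-xs,-z,-ys])
plan(S2W([-0.05,0,0.30]),np.c_[xs,-z,ys])
E
```

```text
5.9167 [0.35062734 0.45215135 0.36383416] [ 0.863  0.092  0.99  -0.021  2.063 -0.278]
shift-first mm [ 404.3   74.7 -419.3] turn [-0.026  3.091  0.015] norm deg 177.1 shift-after-turn [-383.8   63.8  440. ]
shift-first mm [ 404.3   74.7 -419.3] turn [ 0.01  -0.051  0.017] norm deg 3.1 shift-after-turn [ 383.8   63.8 -440. ]
```

Call:
carry_out:
  motion:
    - [[24,2,-25,0.001,0,0.001,1],[24,2,-25,0.001,0,0.001,1],[24,2,-25,0.001,0,0.001,1],[24,2,-25,0.001,0,0.001,1],[24,2,-25,0.001,0,0.001,1],[24,2,-25,0.001,0,0.001,1],[24,2,-25,0.001,0,0.001,1],[24,2,-25,0.001,0,0.001,1],[24,2,-25,0.001,0,0.001,1],[24,2,-25,0.001,0,0.001,1],[24,2,-25,0,0,0.001,1],[24,2,-25,0,0,0.001,1],[24,2,-25,0,0,0.001,1],[24,2,-25,0,0,0.001,1],[24,2,-25,0,0,0.001,1],[24,2,-25,0,0,0.001,1],[24,2,-25,0,0,0.001,1],[0,0,0,0,0,0,1]]

```text
t: 7.42
ee_pos: [0.5433, -0.1102, 0.3321]
ee_rot: [0.691, -0.155, 0.153, -0.689]
force: [0.9, 0.0, 0.2]
grip_width: -0.0002
```

Call:
carry_out:
  motion:
    - [[0,0,0,0,0.12,0,1],[0,0,0,0,0.12,0,1],[0,0,0,0,0.12,0,1],[0,0,0,0,0.12,0,1],[0,0,0,0,0.12,0,1],[0,0,0,0,0.12,0,1],[0,0,0,0,0.12,0,1],[0,0,0,0,0.12,0,1],[0,0,0,0,0.12,0,1],[0,0,0,0,0.12,0,1],[0,0,0,0,0.12,0,1],[0,0,0,0,0.12,0,1],[0,0,0,0,0.12,0,1]]

```text
t: 8.5
ee_pos: [0.5424, -0.1045, 0.3346]
ee_rot: [-0.382, 0.595, -0.595, 0.382]
force: [-0.2, -0.2, 0.3]
grip_width: -0.0002
```

Call:
carry_out:
  motion:
    - [[0,0,0,0,0.12,0,1],[0,0,0,0,0.12,0,1],[0,0,0,0,0.12,0,1],[0,0,0,0,0.12,0,1],[0,0,0,0,0.12,0,1],[0,0,0,0,0.12,0,1],[0,0,0,0,0.12,0,1],[0,0,0,0,0.12,0,1],[0,0,0,0,0.12,0,1],[0,0,0,0,0.12,0,1],[0,0,0,0,0.12,0,1],[0,0,0,0,0.12,0,1],[0,0,0,0,0.09,0,1],[0,0,0,0,0,0,1]]

```text
t: 9.67
ee_pos: [0.5425, -0.1044, 0.3346]
ee_rot: [0.135, 0.694, -0.694, -0.135]
force: [-0.2, 0.2, 0.5]
grip_width: -0.0
```

```bash
python3 - <<'E'
from h import *
import pickle
s=robot.state();print(s["t"],s["ee_pos"],s["joint_positions"].round(3),s["grip_width"]);print(Ro.from_quat(s["ee_rot"]).as_matrix().round(3))
im=grab("wrist","w2.png");pickle.dump(im,open("w2.pkl","wb"))
xs,ys,z=standR().T
plan(S2W([-0.05,0,0.25]),np.c_[-xs,-z,-ys])
E
```

```text
9.6667 [ 0.54246673 -0.10444916  0.33461511] [-0.252  0.01   1.13   0.     2.003  1.704] -2.2282315199530086e-05
[[-0.927 -0.    -0.375]
 [ 0.375  0.    -0.927]
 [ 0.    -1.    -0.   ]]
shift-first mm [ 4.9 84.6 -2.2] turn [0.   0.01 0.  ] norm deg 0.6 shift-after-turn [ 4.9 84.6 -2.1]
```

View pics/w2.png

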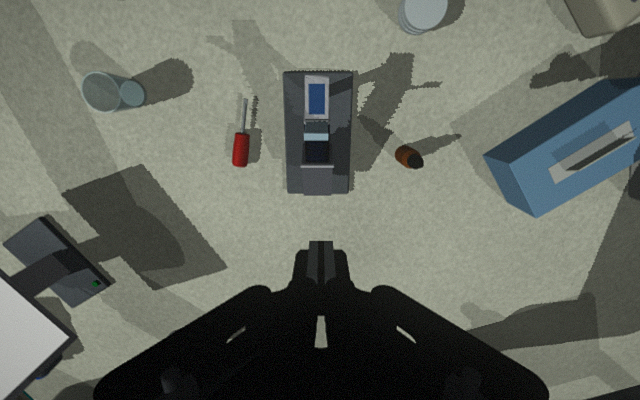

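```bash
python3 - <<'E'
import cv2
a=cv2.imread("pics/w2.png");cv2.imwrite("pics/w2z.png",cv2.resize(a[60:205,270:370],None,fx=4,fy=4,interpolation=cv2.INTER_CUBIC))
E
```

```text
(no output)
```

View pics/w2z.png

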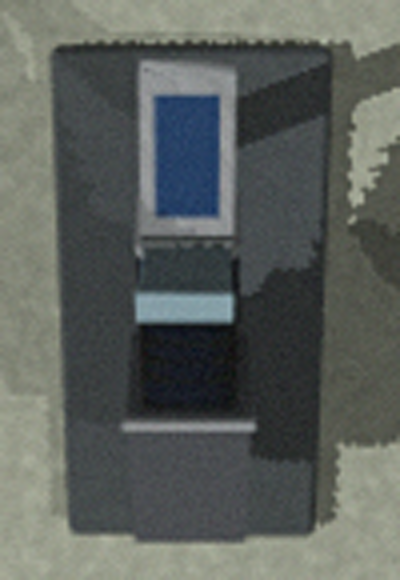

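```bash
python3 - <<'E'
import pickle
from h import *
W=pickle.load(open("w2.pkl","rb"));D=pickle.load(open("d0.pkl","rb"))
f=lambda x,y:(270+(x+.5)/4-.5,60+(y+.5)/4-.5)
B={}
for nm,p,z in [("FL",(53,46),.012),("FR",(331,46),.012),("RR",(313,533),.012),("RL",(70,533),.012),("hingeL",(137,243),.1324),("hingeR",(236,243),.1324),("headL",(140,62),.132),("headR",(238,64),.132),("mouthL",(122,427),.102),("mouthR",(255,427),.102)]:
    B[nm]=onz(W,f(*p),z);print(nm,B[nm].round(4), "stand frame mm",(standR().T@(B[nm]-P0)*1000).round(1))
F=(B["FL"]+B["FR"])/2;R=(B["RL"]+B["RR"])/2;d=F-R;print("yaw axis",np.degrees(np.arctan2(d[1],d[0])),np.linalg.norm(d))
e=B["FL"]-B["FR"];e2=B["RL"]-B["RR"];print(np.degrees(np.arctan2(-e[0],e[1])),np.degrees(np.arctan2(-e2[0],e2[1])),np.linalg.norm(e),np.linalg.norm(e2))
u=d/np.linalg.norm(d);print("origin",F-u*.085,R+u*.115)
# plate lip in wrist + top
c,v=ray(W,f(186,307));Rs=standR();cs=Rs.T@(c-P0);vs=Rs.T@v
h=np.array([.0198,.1324]);o=np.array([cs[0],cs[2]]);w=np.array([vs[0],vs[2]])
for yy in(292,322):
    c,v=ray(W,f(186,yy));cs=Rs.T@(c-P0);vs=Rs.T@v;o=np.array([cs[0],cs[2]]);w=np.array([vs[0],vs[2]])
    for q in np.arange(1.4,2.25,.1):
        t=h+.049*np.array([np.cos(q),np.sin(q)]);r=t-o;print(yy,q.round(1),((r[0]*w[1]-r[1]*w[0])/np.linalg.norm(w)*1000).round(1),end="; ")
    print()
E
```

```text
FL [ 0.6836 -0.0984  0.012 ] stand frame mm [83.2 56.9 12. ]
FR [ 0.6435 -0.1975  0.012 ] stand frame mm [ 83.8 -50.   12. ]
RR [ 0.4609 -0.1231  0.012 ] stand frame mm [-113.5  -50.4   12. ]
RL [ 0.5011 -0.0234  0.012 ] stand frame mm [-114.1   57.1   12. ]
hingeL [ 0.6087 -0.1092  0.1324] stand frame mm [ 18.   18.5 132.4]
hingeR [ 0.5975 -0.1368  0.1324] stand frame mm [ 18.1 -11.2 132.4]
headL [ 0.6545 -0.1296  0.132 ] stand frame mm [ 68.1  17.  132. ]
headR [ 0.6435 -0.1555  0.132 ] stand frame mm [ 67.7 -11.1 132. ]
mouthL [ 0.553  -0.0778  0.102 ] stand frame mm [-45.5  26.4 102. ]
mouthR [ 0.5358 -0.1204  0.102 ] stand frame mm [-45.2 -19.5 102. ]
yaw axis -22.2688795099855 0.19726383421113322
-22.013673789962137 -21.984615553917806 0.10687696811593263 0.10748558679654742
origin [ 0.58491296 -0.11576644  0.012     ] [ 0.58744505 -0.11680332  0.012     ]
292 1.4 -19.2; 292 1.5 -14.3; 292 1.6 -9.4; 292 1.7 -4.6; 292 1.8 0.1; 292 1.9 4.6; 292 2.0 8.9; 292 2.1 13.0; 292 2.2 16.8; 
322 1.4 -26.9; 322 1.5 -22.0; 322 1.6 -17.1; 322 1.7 -12.3; 322 1.8 -7.7; 322 1.9 -3.2; 322 2.0 1.1; 322 2.1 5.1; 322 2.2 8.8;
```

```bash
sed -i 's/^P0=.*/P0=np.array([0.5863,-0.1163,0]);YAW=np.radians(-22.1)/' h.py
python3 - <<'E'
from h import *
xs,ys,z=standR().T
plan(S2W([-0.05,0,0.15]),np.c_[-xs,-z,-ys])
E
```

```text
shift-first mm [  4.8 184.6  -5.4] turn [0.    0.006 0.   ] norm deg 0.4 shift-after-turn [  4.9 184.6  -5.4]
```

Call:
carry_out:
  motion:
    - [[1,30,-1,0,0.006,0,1],[1,30,-1,0,0,0,1],[1,30,-1,0,0,0,1],[1,30,-1,0,0,0,1],[1,30,-1,0,0,0,1],[0,30,0,0,0,0,1],[0,5,0,0,0,0,1],[0,0,0,0,0,0,1],[-10,0,0,0,0,0,1],[-10,0,0,0,0,0,1],[-10,0,0,0,0,0,1],[-10,0,0,0,0,0,1],[-5,0,0,0,0,0,1],[-5,0,0,0,0,0,1],[-5,0,0,0,0,0,1],[-5,0,0,0,0,0,1],[0,0,0,0,0,0,1]]

```text
t: 11.13
ee_pos: [0.5962, -0.1201, 0.1499]
ee_rot: [0.136, 0.694, -0.694, -0.135]
force: [0.0, 1.1, -0.3]
grip_width: 0.0
```

```bash
python3 - <<'E'
from h import *
s=robot.state();print(s["t"],(standR().T@(s["ee_pos"]-P0)*1000).round(1),s["force"])
im=grab("wrist","w3.png")
E
```

```text
11.1333 [ 10.7   0.2 149.9] [ 0.02476014  1.06375578 -0.330637  ]
```

View pics/w3.png

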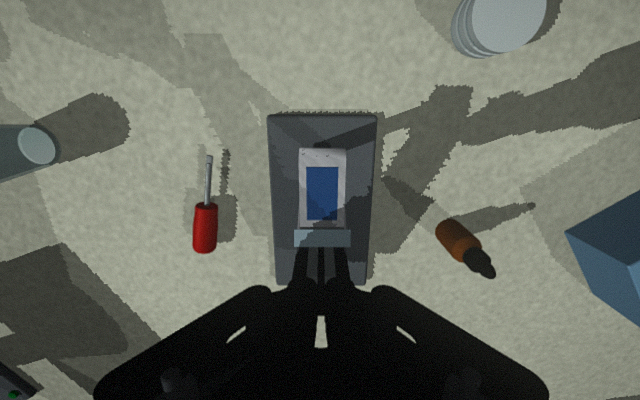

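Call:
carry_out:
  motion:
    - [[-5,0,0,0,0,0,1],[-5,0,0,0,0,0,1],[-5,0,0,0,0,0,1],[-5,0,0,0,0,0,1],[-5,0,0,0,0,0,1],[-5,0,0,0,0,0,1],[-5,0,0,0,0,0,1],[-5,0,0,0,0,0,1],[-2,3,0,0,0,0,1],[-2,3,0,0,0,0,1],[0,3,0,0,0,0,1],[0,2,0,0,0,0,1],[0,0,0,0,0,0,1]]

```text
t: 12.27
ee_pos: [0.636, -0.1362, 0.1375]
ee_rot: [0.135, 0.694, -0.694, -0.136]
force: [-0.7, -1.0, 0.1]
grip_width: -0.0
```

```bash
python3 - <<'E'
from h import *
s=robot.state();print(s["t"],(standR().T@(s["ee_pos"]-P0)*1000).round(1),s["force"])
im=grab("wrist","w4.png")
E
```

```text
12.2667 [ 53.5   0.2 137.5] [-0.71902119 -1.00187667  0.1476502 ]
```

View pics/w4.png

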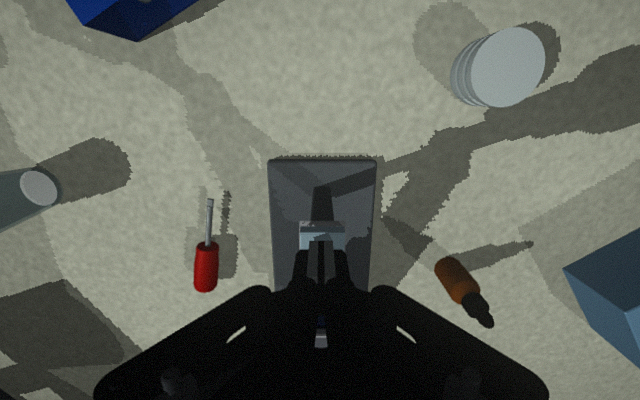

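Call:
carry_out:
  motion:
    - [[0,1,0,0,0,0,1],[0,1,0,0,0,0,1],[0,0,0,0,0,0,1]]

```text
t: 12.57
ee_pos: [0.6363, -0.1364, 0.1365]
ee_rot: [0.136, 0.694, -0.694, -0.136]
force: [-0.3, 0.3, -0.2]
grip_width: -0.0002
```

Call:
carry_out:
  motion:
    - [[0,1,0,0,0,0,1],[0,0,0,0,0,0,1],[0,0,0,0,0,0,1]]

```text
t: 12.82
ee_pos: [0.6365, -0.1364, 0.136]
ee_rot: [0.136, 0.694, -0.694, -0.135]
force: [-1.2, -0.9, 3.2]
grip_width: -0.0002
```

Call:
carry_out:
  motion:
    - [[0,1.5,0,0,0,0,1],[0,0,0,0,0,0,1],[0,0,0,0,0,0,1]]

```text
t: 13.07
ee_pos: [0.6365, -0.1364, 0.1358]
ee_rot: [0.136, 0.694, -0.694, -0.135]
force: [-2.4, 1.8, 7.7]
grip_width: 0.0
```

```bash
python3 - <<'E'
from h import *
s=robot.state();print(s["t"],(standR().T@(s["ee_pos"]-P0)*1000).round(1),s["force"])
im=grab("wrist","w5.png")
im=grab("scene","s5.png")
a=cv2.imread("pics/s5.png");cv2.imwrite("pics/s5z.png",cv2.resize(a[145:235,240:340],None,fx=6,fy=6,interpolation=cv2.INTER_CUBIC))
E
```

```text
13.0667 [ 54.1   0.3 135.8] [-2.35465647  1.82658741  7.72760832]
```

View pics/s5z.png

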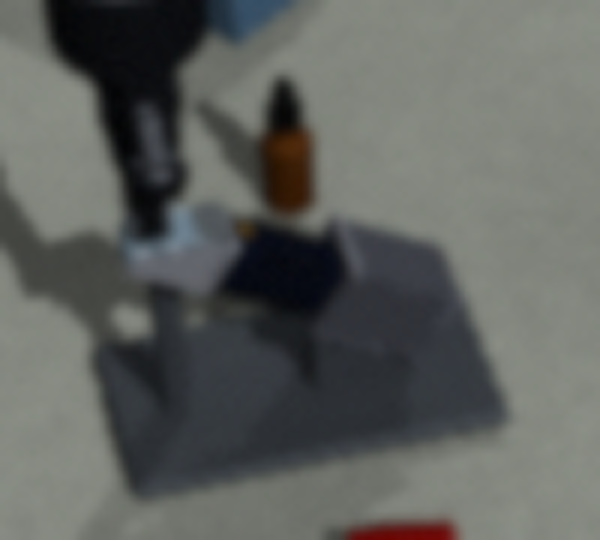

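Call:
carry_out:
  motion:
    - [[0,-10,0,0,0,0,1],[0,-25,0,0,0,0,1],[0,-30,0,0,0,0,1],[0,-30,0,0,0,0,0.3],[0,-30,0,0,0,0,0.3],[0,0,0,0,0,0,0.3]]

```text
t: 13.67
ee_pos: [0.6378, -0.1369, 0.2677]
ee_rot: [-0.14, -0.694, 0.694, 0.132]
force: [0.8, 0.1, 1.9]
grip_width: 0.0359
```

```bash
cat >> h.py <<'E'
C,S_=np.cos(np.radians(32)),np.sin(np.radians(32))
def graspR():
    Rs=standR();return np.c_[-Rs@[C,0,S_],-Rs@[-S_,0,C],-Rs[:,1]]
def r2W(p):  # refractometer frame (home) to world
    return S2W(np.array([C*p[0]-S_*p[2],p[1],.1+S_*p[0]+C*p[2]]))
E
python3 - <<'E'
from h import *
s=robot.state();print(s["t"],s["grip_width"],s["joint_positions"].round(2))
plan(r2W([0,0,.061]),graspR())
plan(r2W([0,0,-.019]),graspR())
im=grab("wrist","w6.png")
for p in [(.034,.013,.017),(.034,-.013,.017),(.072,.014,-.007),(.072,-.014,-.007),(-.033,0,0)]:print(proj(im,r2W(p)).round(1))
E
```

```text
13.6667 0.03591345673726737 [-0.26  0.24  1.    0.    1.89  1.69]
shift-first mm [ 89.  115.    0.5] turn [ 0.002 -0.001  0.547] norm deg 31.4 shift-after-turn [135.9  51.9   0.3]
shift-first mm [ 47.4 183.3   0.7] turn [ 0.002 -0.001  0.547] norm deg 31.4 shift-after-turn [135.9 131.9   0.3]
[309.4 219.7]
[333.2 219.7]
[307.9 179.8]
[334.8 179.8]
[321.3 238.1]
```

View pics/w6.png

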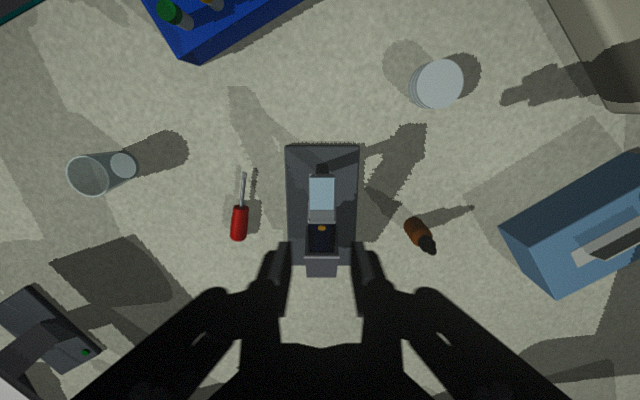

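```bash
python3 - <<'E'
from h import *
a=cv2.imread("pics/w6.png");cv2.imwrite("pics/w6z.png",cv2.resize(a[140:280,280:370],None,fx=4,fy=4,interpolation=cv2.INTER_CUBIC))
im=grab("scene","s6.png")
a=cv2.imread("pics/s6.png");cv2.imwrite("pics/s6z.png",cv2.resize(a[165:215,245:305],None,fx=8,fy=8,interpolation=cv2.INTER_CUBIC))
E
```

```text
(no output)
```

View pics/w6z.png

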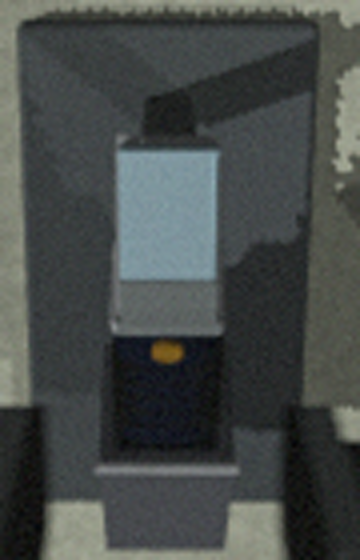

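View pics/s6z.png

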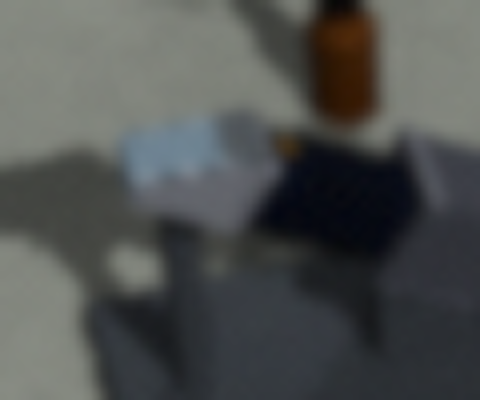

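Call:
carry_out:
  motion:
    - [[20,10,0,0,0,0.091,0.3],[20,10,0,0,0,0.091,0.3],[20,10,0,0,0,0.091,0.3],[20,10,0,0,0,0.091,0.3],[20,10,0,0,0,0.091,0.3],[20,5,0,0,0,0.092,0.3],[0,0,0,0,0,0,0.3],[0,0,0,0,0,0,0.3]]

```text
t: 14.43
ee_pos: [0.5358, -0.096, 0.1718]
ee_rot: [-0.314, -0.633, 0.706, -0.053]
force: [0.1, -0.1, 0.9]
grip_width: 0.0596
```

```bash
python3 - <<'E'
from h import *
s=robot.state();print(s["t"],s["grip_width"],s["joint_positions"].round(2))
plan(r2W([0,0,.061]),graspR())
plan(r2W([0,0,-.019]),graspR())
im=grab("wrist","w7.png")
E
```

```text
14.4333 0.05964144568080025 [-0.17 -0.54  1.96 -0.12  1.2   1.8 ]
shift-first mm [-8.8 28.5 -0.2] turn [-0.001  0.001  0.024] norm deg 1.4 shift-after-turn [-8.1 28.7 -0.2]
shift-first mm [-10.7 108.5  -0.2] turn [-0.001  0.001  0.024] norm deg 1.4 shift-after-turn [ -8.1 108.7  -0.2]
```

View pics/w7.png

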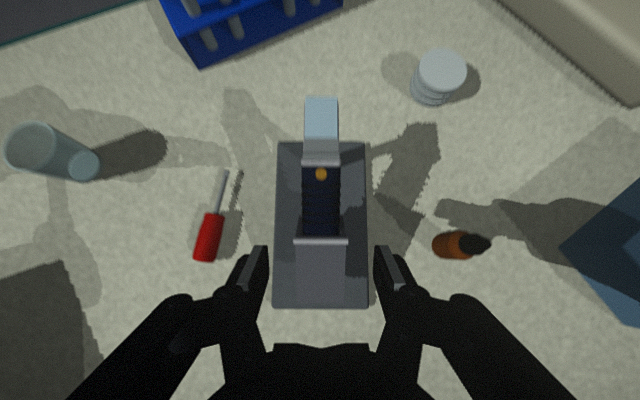

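Call:
carry_out:
  motion:
    - [[-9,20,0,0,0,0.024,0.3],[0,20,0,0,0,0,0.3],[0,20,0,0,0,0,0.3],[0,20,0,0,0,0,0.3],[0,15,0,0,0,0,0.3],[0,8,0,0,0,0,0.3],[0,5,0,0,0,0,0.3],[0,0,0,0,0,0,0.3],[0,0,0,0,0,0,0.3]]

```text
t: 15.23
ee_pos: [0.6018, -0.1222, 0.0944]
ee_rot: [-0.325, -0.628, 0.704, -0.065]
force: [-0.3, 0.9, 0.8]
grip_width: 0.0596
```

```bash
python3 - <<'E'
from h import *
s=robot.state();print(s["t"],s["grip_width"],s["joint_positions"].round(2),s["force"])
plan(r2W([0,0,-.019]),graspR())
im=grab("wrist","w8.png")
im=grab("scene","s8.png")
a=cv2.imread("pics/s8.png");cv2.imwrite("pics/s8z.png",cv2.resize(a[145:235,240:340],None,fx=6,fy=6,interpolation=cv2.INTER_CUBIC))
E
```

```text
15.2333 0.0595866016300536 [-0.2  -0.32  1.95 -0.12  0.95  1.8 ] [-0.30889736  0.88464279  0.84858836]
shift-first mm [11.2  5.4  0.4] turn [ 0.    -0.001 -0.011] norm deg 0.6 shift-after-turn [11.1  5.5  0.4]
```

View pics/w8.png

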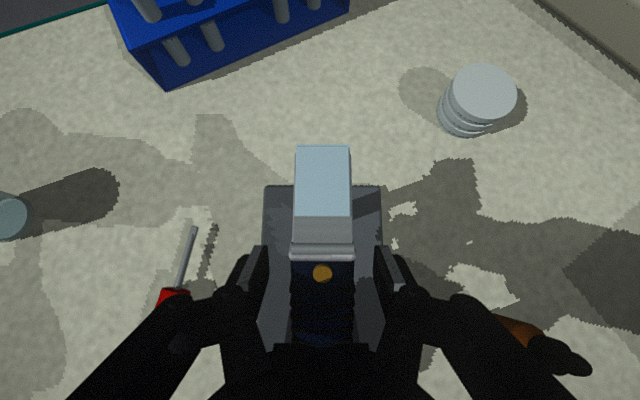

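View pics/s8z.png

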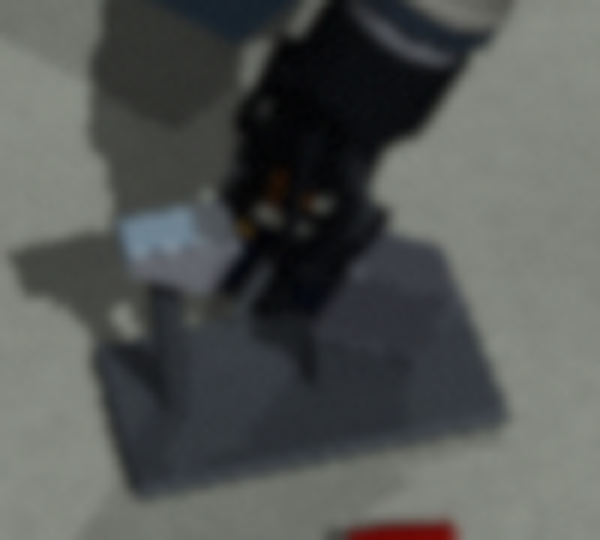

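```bash
python3 - <<'E'
from h import *
im=grab("wrist")
for u in [0,.01,.013,.02,.049,.052]:
    print(u,proj(im,S2W([.0198+u,0,.1359])).round(1))
a=im["color"]; cv2.imwrite("pics/w8z.png",cv2.resize(a[130:300,270:380,::-1],None,fx=4,fy=3.5,interpolation=cv2.INTER_CUBIC))
for r in range(140,270,4): print(r,a[r,310:335].mean(0).round().tolist(),end=" ")
E
```

```text
0 [321.8 243.8]
0.01 [321.8 221.5]
0.013 [321.8 215. ]
0.02 [321.8 200. ]
0.049 [321.8 141.8]
0.052 [321.7 136.1]
140 [168.0, 172.0, 155.0] 144 [140.0, 165.0, 175.0] 148 [143.0, 166.0, 175.0] 152 [142.0, 166.0, 175.0] 156 [141.0, 166.0, 174.0] 160 [141.0, 165.0, 174.0] 164 [141.0, 165.0, 174.0] 168 [141.0, 167.0, 175.0] 172 [142.0, 167.0, 175.0] 176 [141.0, 166.0, 175.0] 180 [142.0, 167.0, 175.0] 184 [141.0, 167.0, 175.0] 188 [141.0, 166.0, 175.0] 192 [142.0, 167.0, 176.0] 196 [143.0, 167.0, 176.0] 200 [143.0, 168.0, 176.0] 204 [141.0, 166.0, 175.0] 208 [142.0, 167.0, 176.0] 212 [143.0, 168.0, 177.0] 216 [105.0, 111.0, 110.0] 220 [109.0, 115.0, 115.0] 224 [106.0, 113.0, 112.0] 228 [108.0, 115.0, 114.0] 232 [107.0, 115.0, 114.0] 236 [105.0, 111.0, 112.0] 240 [107.0, 113.0, 114.0] 244 [88.0, 94.0, 93.0] 248 [117.0, 125.0, 125.0] 252 [91.0, 97.0, 96.0] 256 [132.0, 135.0, 136.0] 260 [40.0, 43.0, 50.0] 264 [38.0, 33.0, 26.0] 268 [78.0, 60.0, 27.0]
```

View pics/w8z.png

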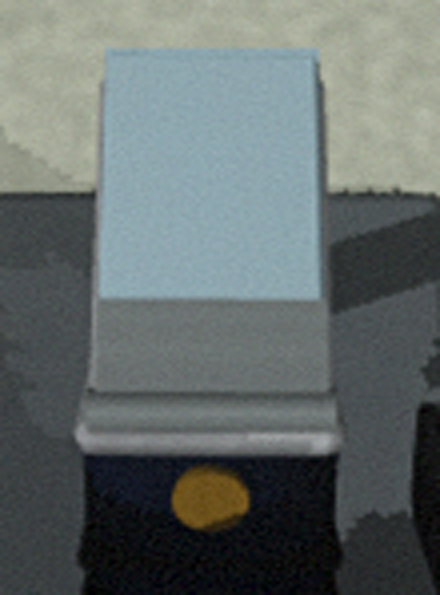

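Call:
carry_out:
  motion:
    - [[5,3,0.4,0,0,-0.011,0.3],[6,2.5,0,0,0,0,0.3],[0,0,0,0,0,0,0.3]]

```text
t: 15.63
ee_pos: [0.5934, -0.1194, 0.0808]
ee_rot: [-0.321, -0.63, 0.704, -0.06]
force: [-0.4, -0.1, -0.7]
grip_width: 0.0599
```

```bash
python3 - <<'E'
from h import *
s=robot.state();print(s["t"],s["grip_width"],s["force"])
plan(r2W([0,0,-.019]),graspR())
E
```

```text
15.6333 0.059914710290209686 [-0.44751202 -0.06318126 -0.65225097]
shift-first mm [-3.6 -1.4 -0.2] turn [ 0.    -0.     0.003] norm deg 0.2 shift-after-turn [-3.6 -1.4 -0.2]
```

Call:
carry_out:
  motion:
    - [[-3,-1,0,0,0,0,0.3],[0,0,0,0,0,0,0.4],[0,0,0,0,0,0,0.5],[0,0,0,0,0,0,0.6],[0,0,0,0,0,0,0.7],[0,0,0,0,0,0,1],[0,0,0,0,0,0,1],[0,0,0,0,0,0,1],[0,0,0,0,0,0,1]]
  grip_force: 60

```text
t: 16.38
ee_pos: [0.5967, -0.1206, 0.0853]
ee_rot: [-0.322, -0.63, 0.704, -0.061]
force: [-2.9, 1.6, 4.7]
grip_width: 0.0314
```

```bash
python3 - <<'E'
from h import *
s=robot.state();print(s["t"],s["grip_width"],s["force"],s["ft_torque"])
plan(r2W([0,0,-.019]),graspR())
E
```

```text
16.3833 0.03138184925812783 [-2.93022923  1.59970573  4.7154119 ] [ 0.04145408  0.44329293 -0.12488579]
shift-first mm [ 1.8  0.6 -0.1] turn [ 0.    -0.     0.001] norm deg 0.0 shift-after-turn [ 1.8  0.6 -0.1]
```

Call:
carry_out:
  motion:
    - [[-2,-0.7,0,0,0,0,1],[-3,0,0,0,0,0,1],[-3,0,0,0,0,0,1],[-3,0,0,0,0,0,1],[0,0,0,0,0,0,1]]

```text
t: 16.8
ee_pos: [0.604, -0.1234, 0.0902]
ee_rot: [-0.32, -0.631, 0.704, -0.059]
force: [-8.6, 4.0, 3.5]
grip_width: 0.0312
```

```bash
python3 - <<'E'
from h import *
s=robot.state();print(s["t"],s["grip_width"],s["force"],s["ft_torque"])
plan(r2W([0,0,-.019]),graspR())
im=grab("wrist","w9.png")
E
```

```text
16.8 0.03119514303160438 [-8.6178877   3.97559718  3.47345308] [ 0.36442348  0.76265838 -0.03949743]
shift-first mm [11.   0.7  0.1] turn [ 0.    -0.     0.004] norm deg 0.3 shift-after-turn [11.   0.6  0.1]
```

View pics/w9.png

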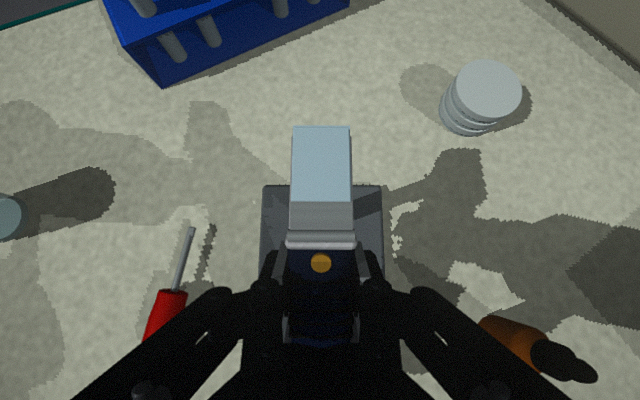

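Call:
carry_out:
  motion:
    - [[0,-1,0,0,0,0,1],[-3,-0.5,0,0,0,0,1],[-4,0,0,0,0,0,1],[-4,0,0,0,0,0,1],[0,0,0,0,0,0,1]]

```text
t: 17.27
ee_pos: [0.6135, -0.1276, 0.0988]
ee_rot: [-0.322, -0.63, 0.704, -0.061]
force: [0.7, -0.4, -2.5]
grip_width: 0.0314
```

```bash
cat >> h.py <<'E'
def rep():
    s=robot.state();F=graspR().T@s["force"];M=graspR().T@s["ft_torque"];p=graspR().T@(s["ee_pos"]-r2W([0,0,-.019]))*1000
    print(s["t"],s["grip_width"].round(4),"F tool",F.round(1),"M",M.round(2),"pos tool mm",p.round(1))
E
python3 - <<'E'
from h import *
rep()
im=grab("wrist","w10.png")
E
```

```text
Traceback (most recent call last):
  File "h.py", line 45, in rep
    print(s["t"],s["grip_width"].round(4),"F tool",F.round(1),"M",M.round(2),"pos tool mm",p.round(1))
                 ^^^^^^^^^^^^^^^^^^^^^
AttributeError: 'float' object has no attribute 'round'
```

Call:
carry_out:
  motion:
    - [[-4,0,0,0,0,0,1],[-4,0,0,0,0,0,1],[-4,0,0,0,0,0,1],[-4,0,0,0,0,0,1],[-4,0,0,0,0,0,1],[0,0,0,0,0,0,1]]

```text
t: 17.77
ee_pos: [0.6293, -0.1339, 0.1099]
ee_rot: [-0.322, -0.63, 0.704, -0.061]
force: [0.2, 1.2, -2.3]
grip_width: 0.0317
```

```bash
sed -i 's/s\["grip_width"\].round(4)/round(s["grip_width"],4)/' h.py
python3 - <<'E'
from h import *
rep()
im=grab("wrist","w10.png")
E
```

```text
17.7667 0.0317 F tool [ 1.5  1.8 -1.2] M [-0.03  0.04 -0.44] pos tool mm [-44.7  -2.8   0.2]
```

View pics/w10.png

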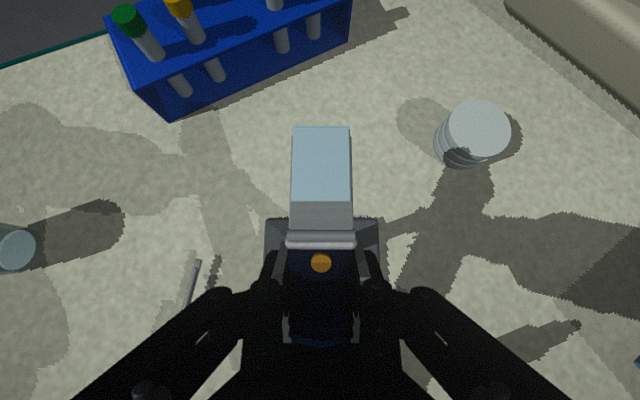

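Call:
carry_out:
  motion:
    - [[-5,0,0,0,0,0,1],[-5,0,0,0,0,0,1],[-5,0,0,0,0,0,1],[-5,0,0,0,0,0,1],[-5,0,0,0,0,0,1],[-5,0,0,0,0,0,1],[-5,0,0,0,0,0,1],[-5,0,0,0,0,0,1],[0,0,0,0,0,0,1]]

```text
t: 18.57
ee_pos: [0.6609, -0.1468, 0.1311]
ee_rot: [-0.322, -0.63, 0.704, -0.061]
force: [0.4, -0.2, -2.6]
grip_width: 0.0317
```

```bash
python3 - <<'E'
from h import *
rep()
s=robot.state();print(s["joint_positions"].round(2))
n=np.array([.158,-.987,0]);n/=np.linalg.norm(n);f=np.array([.541,.4355,.170])
xr=-n;zr=np.array([0,0,1.]);yr=np.cross(zr,xr);Rt=np.c_[-xr,-zr,-yr]
print("Rt",Rt.round(3)); pt=f+n*.105; pt[2]=.176-.019;print(pt)
plan(pt,Rt)
E
```

```text
18.5667 0.0317 F tool [1.  2.4 0.1] M [ 0.01 -0.01 -0.47] pos tool mm [-84.8  -2.7   0.2]
[-0.23 -0.16  1.74 -0.1   1.    1.76]
Rt [[ 0.158 -0.     0.987]
 [-0.987 -0.     0.158]
 [ 0.    -1.    -0.   ]]
[0.5575972  0.33182004 0.157     ]
shift-first mm [ 220.3 -167.9 -404.5] turn [-0.588 -2.051 -0.332] norm deg 123.7 shift-after-turn [-488.9  -25.9  -26.3]
```

Call:
carry_out:
  motion:
    - [[-8,-12,0,0,0,0,1],[-11,-17,0,0,0,0,1],[-11,-17,0,0,0,0,1],[-11,-17,0,0,0,0,1],[-11,-17,0,0,0,0,1],[-8,-12,0,0,0,0,1],[0,0,0,0,0,-0.07,1],[0,0,0,0,0,-0.07,1],[0,0,0,0,0,-0.07,1],[0,0,0,0,0,-0.07,1],[0,0,0,0,0,-0.07,1],[0,0,0,0,0,-0.07,1],[0,0,0,0,0,-0.07,1],[0,0,0,0,0,-0.07,1],[0,0,0,0,0,0,1]]

```text
t: 19.82
ee_pos: [0.6632, -0.1481, 0.2365]
ee_rot: [0.133, 0.694, -0.693, -0.139]
force: [1.0, -0.9, -4.8]
grip_width: 0.0315
```

Call:
carry_out:
  motion:
    - [[0,0,0,0,-0.11,0,1],[0,0,0,0,-0.11,0,1],[0,0,0,0,-0.11,0,1],[0,0,0,0,-0.11,0,1],[0,0,0,0,-0.11,0,1],[0,0,0,0,-0.11,0,1],[0,0,0,0,-0.11,0,1],[0,0,0,0,-0.11,0,1],[0,0,0,0,-0.11,0,1],[0,0,0,0,-0.11,0,1],[0,0,0,0,-0.11,0,1],[0,0,0,0,-0.11,0,1],[0,0,0,0,-0.11,0,1],[0,0,0,0,-0.11,0,1],[0,0,0,0,-0.11,0,1],[0,0,0,0,-0.11,0,1],[0,0,0,0,-0.11,0,1],[0,0,0,0,-0.11,0,1],[0,0,0,0,-0.11,0,1],[0,0,0,0,0,0,1]]

```text
t: 21.48
ee_pos: [0.662, -0.1472, 0.2403]
ee_rot: [-0.533, 0.465, -0.464, 0.533]
force: [-0.0, 0.2, -2.7]
grip_width: 0.0315
```

```bash
cat >> h.py <<'E'
def tgt(gap=.033,h=.176):
    n=np.array([.158,-.987,0]);n/=np.linalg.norm(n);f=np.array([.541,.4355,.170])
    xr=-n;zr=np.array([0,0,1.]);yr=np.cross(zr,xr);Rt=np.c_[-xr,-zr,-yr]
    pt=f+n*(.072+gap);pt[2]=h-.019;return pt,Rt
E
python3 - <<'E'
from h import *
rep();s=robot.state();print(s["joint_positions"].round(2))
plan(*tgt())
im=grab("wrist","w11.png")
E
```

```text
21.4833 0.0315 F tool [ 1.5  2.3 -0.1] M [ 0.07  0.02 -0.05] pos tool mm [-1.437e+02 -9.470e+01  1.000e-01]
[-0.27  0.31  0.96  0.    1.87 -0.41]
shift-first mm [-488.7   83.6  -37.9] turn [-0.    -0.021 -0.001] norm deg 1.2 shift-after-turn [-489.5   83.3  -27.4]
```

View pics/w11.png

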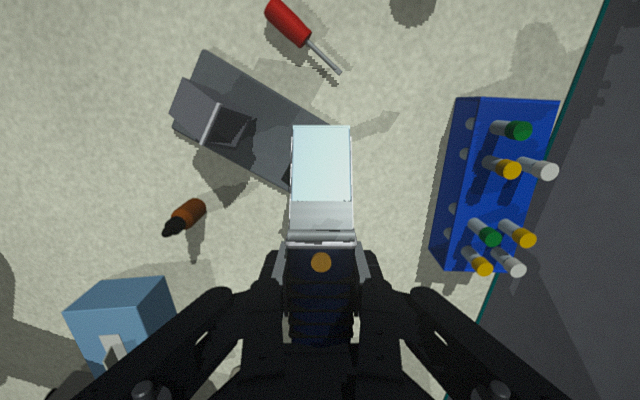

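Call:
carry_out:
  motion:
    - [[-13,0,-2,0,-0.021,0,1],[-27,2,-2,0,0,0,1],[-27,2,-2,0,0,0,1],[-27,4,-2,0,0,0,1],[-27,4,-2,0,0,0,1],[-27,4,-2,0,0,0,1],[-27,4,-2,0,0,0,1],[-27,4,-2,0,0,0,1],[-27,4,-2,0,0,0,1],[-27,4,-2,0,0,0,1],[-27,4,-2,0,0,0,1],[-27,4,-2,0,0,0,1],[-27,4,-2,0,0,0,1],[-27,4,-1,0,0,0,1],[-13,4,0,0,0,0,1],[0,0,0,0,0,0,1]]

```text
t: 22.87
ee_pos: [0.5759, 0.2246, 0.1876]
ee_rot: [0.538, -0.461, 0.458, -0.538]
force: [-0.1, 0.6, -3.0]
grip_width: 0.0312
```

```bash
python3 - <<'E'
from h import *
import pickle
rep();s=robot.state();print(s["joint_positions"].round(2),s["ee_pos"])
plan(*tgt())
im=grab("wrist","w12.png");pickle.dump(im,open("w12.pkl","wb"))
im=grab("top","t12.png");im=grab("scene","s12.png")
E
```

```text
22.8667 0.0312 F tool [ 1.8  2.4 -0.5] M [-0.01  0.04  0.04] pos tool mm [  70.6 -166.4 -312. ]
[0.32 0.14 1.26 0.   1.75 0.16] [0.57585505 0.2246315  0.18761773]
shift-first mm [-108.6   30.9   -1.2] turn [ 0.003 -0.002 -0.003] norm deg 0.3 shift-after-turn [-108.7   30.6   -1.1]
```

View pics/w12.png

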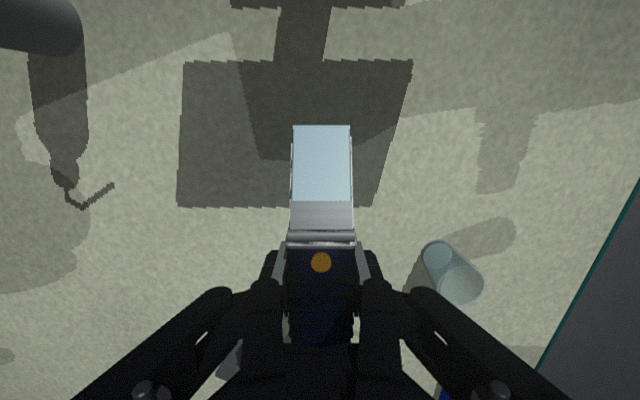

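View pics/t12.png

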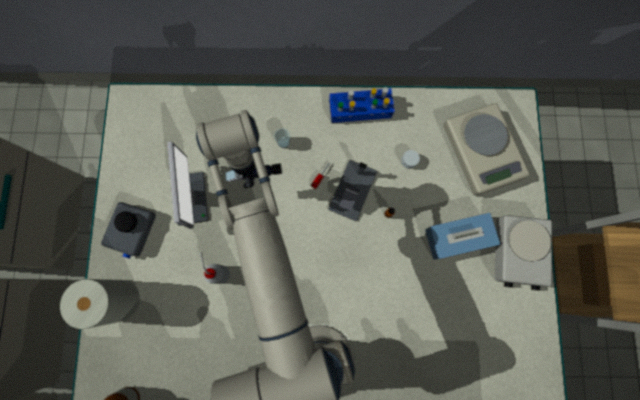

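View pics/s12.png

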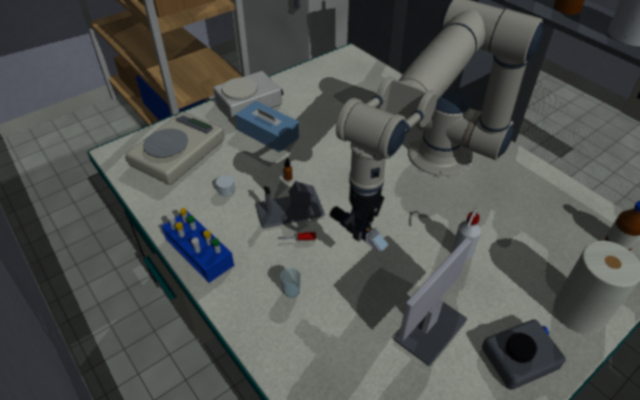

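```bash
python3 - <<'E'
from h import *
import pickle
im=pickle.load(open("w12.pkl","rb"))
s=robot.state();R0=Ro.from_quat(s["ee_rot"]).as_matrix();p=s["ee_pos"]
def held(q,dx=0,dz=0,pitch=0):
    c,sn=np.cos(pitch),np.sin(pitch);x,y,z=q;x,z=c*x-sn*z,sn*x+c*z
    return p+R0@np.array([-(x+dx),-.019-(z+dz),-y])
zt=.0205
for a in [(0,0,0),(.003,0,0),(0,.003,0),(0,0,.03)]:
    o=[]
    for u in (0.0,.013,.049):
        A=np.radians(32); q=(.034+u*np.cos(A)+.0035*np.sin(A),0,.017-u*np.sin(A)+.0035*np.cos(A)); o.append(proj(im,held(q,*a)).round(1).tolist())
    print(a,o)
c=im["color"]; col=c[:,312:330].mean(1).round()
for r in list(range(120,130))+list(range(198,206))+list(range(226,250,2)): print(r,col[r].astype(int).tolist(),end=" ")
cv2.imwrite("pics/w12z.png",cv2.resize(c[110:290,260:385,::-1],None,fx=4,fy=3.2,interpolation=cv2.INTER_CUBIC))
E
```

```text
(0, 0, 0) [[321.8, 236.9], [321.9, 205.8], [322.2, 127.5]]
(0.003, 0, 0) [[321.9, 230.3], [322.0, 199.1], [322.2, 120.7]]
(0, 0.003, 0) [[321.9, 240.3], [322.0, 208.4], [322.2, 128.1]]
(0, 0, 0.03) [[321.8, 239.4], [321.9, 208.0], [322.2, 127.7]]
120 [63, 67, 60] 121 [64, 67, 60] 122 [64, 66, 60] 123 [60, 63, 57] 124 [77, 84, 80] 125 [126, 146, 149] 126 [159, 184, 193] 127 [152, 177, 184] 128 [160, 184, 192] 129 [159, 183, 191] 198 [167, 191, 198] 199 [168, 192, 199] 200 [162, 183, 189] 201 [146, 157, 158] 202 [142, 150, 149] 203 [143, 152, 151] 204 [143, 152, 152] 205 [144, 153, 153] 226 [135, 143, 143] 228 [132, 140, 139] 230 [58, 61, 60] 232 [110, 118, 117] 234 [135, 143, 142] 236 [103, 109, 109] 238 [82, 87, 86] 240 [55, 60, 58] 242 [136, 139, 141] 244 [149, 151, 153] 246 [93, 95, 95] 248 [58, 60, 61]
```

View pics/w12z.png

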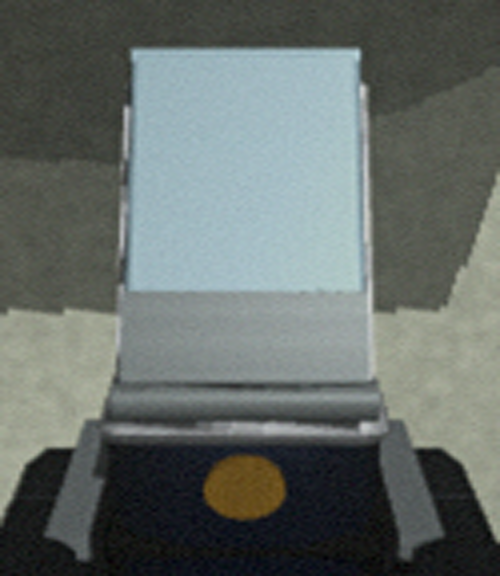

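Call:
carry_out:
  motion:
    - [[-6,2,0,0,0,0,1],[-10,3,0,0,0,0,1],[-10,3,0,0,0,0,1],[-10,3,0,0,0,0,1],[-10,3,0,0,0,0,1],[-10,3,0,0,0,0,1],[-10,3,0,0,0,0,1],[-10,3,0,0,0,0,1],[-10,3,0,0,0,0,1],[-8,2,0,0,0,0,1],[-5,1,-1,0,0,0,1],[-4,0,0,0,0,0,1],[0,0,0,0,0,0,1],[0,0,0,0,0,0,1]]

```text
t: 24.18
ee_pos: [0.5607, 0.3229, 0.1601]
ee_rot: [0.537, -0.461, 0.459, -0.537]
force: [0.1, -0.8, -1.3]
grip_width: 0.0312
```

```bash
python3 - <<'E'
from h import *
import pickle
rep();s=robot.state();print(s["joint_positions"].round(2),s["ee_pos"],s["force"])
plan(*tgt())
im=grab("wrist","w13.png")
im2=grab("scene","s13.png");pickle.dump((im,im2),open("f.pkl","wb"))
cv2.imwrite("pics/s13z.png",cv2.resize(im2["color"][150:370,320:500,::-1],None,fx=3.6,fy=2.7,interpolation=cv2.INTER_CUBIC))
im3=grab("top","t13.png")
cv2.imwrite("pics/t13z.png",cv2.resize(im3["color"][100:240,140:310,::-1],None,fx=4,fy=4,interpolation=cv2.INTER_CUBIC))
E
```

```text
24.1833 0.0312 F tool [0.4 1.4 0.7] M [-0.01 -0.01  0.02] pos tool mm [ 128.4 -170.1 -397.3]
[0.47 0.22 1.22 0.   1.71 0.31] [0.56073953 0.32291065 0.16009401] [ 0.09332978 -0.82128693 -1.34522937]
shift-first mm [-9.3  3.1 -1.7] turn [ 0.002 -0.004 -0.002] norm deg 0.3 shift-after-turn [-9.3  3.1 -1.7]
```

View pics/w13.png

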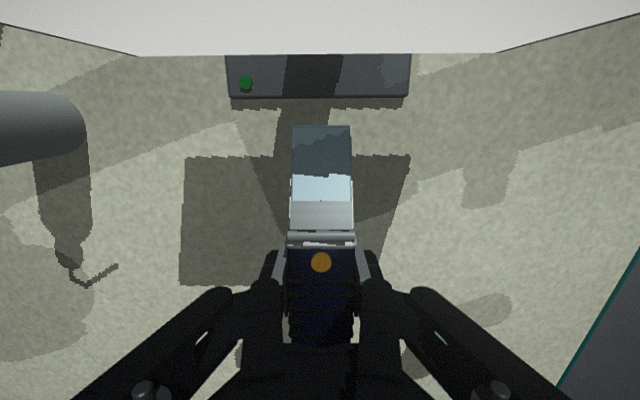

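View pics/s13z.png

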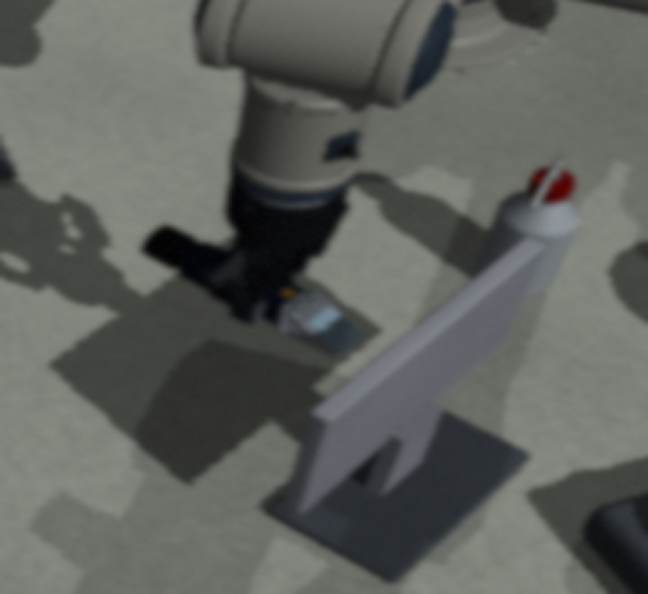

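View pics/t13z.png

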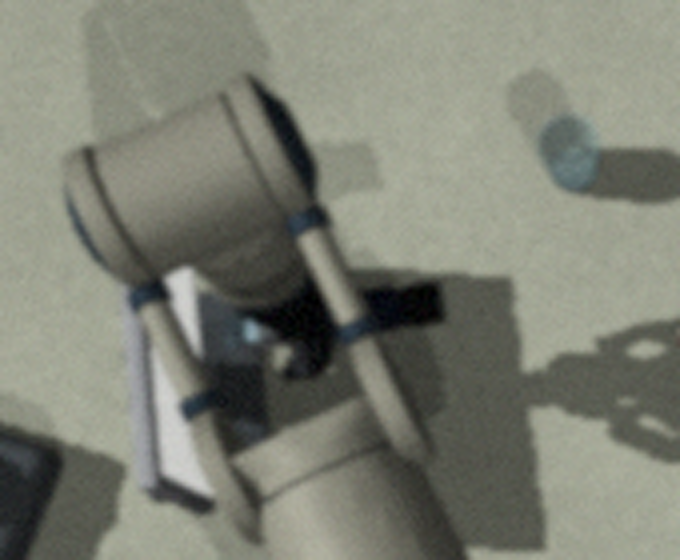

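```bash
python3 - <<'E'
from h import *
import pickle
im,_=pickle.load(open("f.pkl","rb"))
c=im["color"].astype(int)
cv2.imwrite("pics/w13a.png",cv2.resize(c[20:75,100:200,::-1].astype(np.uint8),None,fx=7,fy=7,interpolation=cv2.INTER_CUBIC))
cv2.imwrite("pics/w13b.png",cv2.resize(c[20:75,450:550,::-1].astype(np.uint8),None,fx=7,fy=7,interpolation=cv2.INTER_CUBIC))
for z in(.107,.095):
  L=onz(im,(138,56),z);R=onz(im,(496,53),z);d=R-L;print(z,L.round(4),R.round(4),np.linalg.norm(d),(L+R)/2,np.degrees(np.arctan2(d[1],d[0])))
E
```

```text
0.107 [0.4284 0.416  0.107 ] [0.654  0.4529 0.107 ] 0.22860328608033556 [0.54116774 0.43448117 0.107     ] 9.289813538178576
0.095 [0.421  0.4166 0.095 ] [0.6604 0.4558 0.095 ] 0.24262737956990804 [0.54071589 0.4361989  0.095     ] 9.289813538178572
```

View pics/w13a.png

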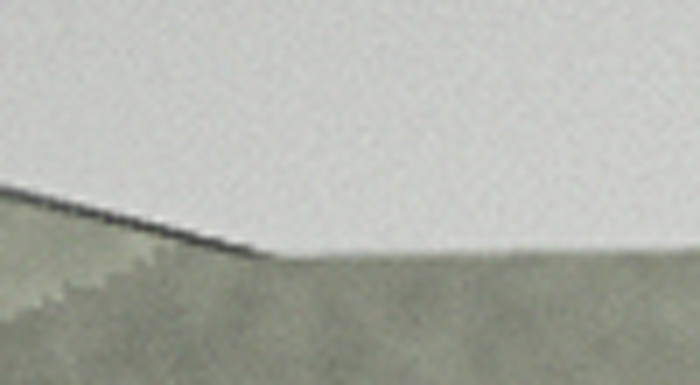

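View pics/w13b.png

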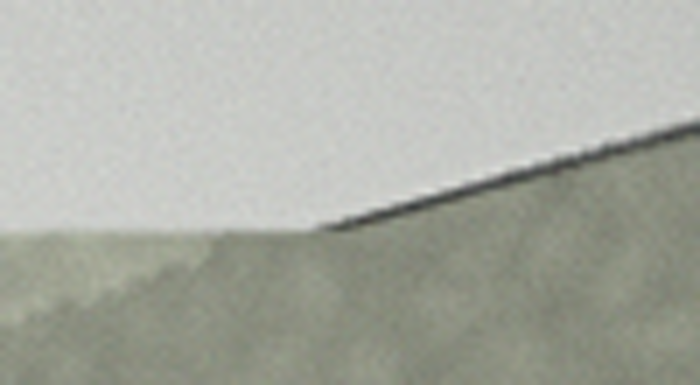

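Call:
carry_out:
  motion:
    - [[-4,1,-1,0.002,-0.002,-0.002,1],[-4,1,-1,0,-0.002,0,1],[0,1,0,0,0,0,1],[0,0,0,0,0,0,1],[0,0,0,0,0,0,1],[0,0,0,0,0,0,1]]

```text
t: 24.83
ee_pos: [0.5574, 0.3305, 0.1568]
ee_rot: [0.538, -0.459, 0.459, -0.538]
force: [0.4, 0.1, -2.7]
grip_width: 0.0314
```

```bash
python3 - <<'E'
from h import *
rep();s=robot.state();print(s["ee_pos"],s["force"],np.abs(s["qd"]).max())
plan(*tgt())
im=grab("wrist","w14.png")
im=grab("scene","s14.png")
im3=grab("top","t14.png")
p=s["ee_pos"];R0=Ro.from_quat(s["ee_rot"]).as_matrix()
for n,q in [("eye",(-.095,0,0)),("eyetop",(-.095,0,.017)),("hinge",(.034,0,.020)),("tip",(.0755,0,-.005))]:
    X=p+R0@np.array([-q[0],-.019-q[2],-q[1]]);print(n,X.round(3),proj(im,X).round(1),proj(im3,X).round(1))
cv2.imwrite("pics/s14z.png",cv2.resize(im["color"][210:300,350:450,::-1],None,fx=6,fy=6,interpolation=cv2.INTER_CUBIC))
E
```

```text
24.8333 0.0314 F tool [ 1.1  2.5 -0.3] M [-0.01  0.03 -0.03] pos tool mm [ 135.1 -170.4 -403.1]
[0.55742312 0.33046465 0.15680882] [ 0.43155485  0.14374946 -2.70028335] 0.002779607936393176
shift-first mm [-1.3 -0.2  0.4] turn [-0. -0.  0.] norm deg 0.0 shift-after-turn [-1.3 -0.2  0.4]
eye [0.572 0.237 0.176] [366.4 241.3] [246.9 176.5]
eyetop [0.572 0.237 0.193] [366.8 237. ] [246.  175.2]
hinge [0.552 0.364 0.196] [408.6 263.8] [204.3 180.8]
tip [0.546 0.405 0.171] [421.3 279.5] [193.3 184.6]
```

View pics/s14z.png

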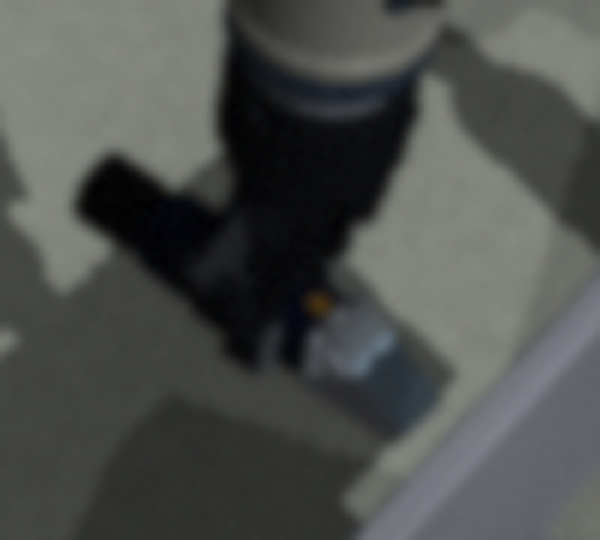

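View pics/w14.png

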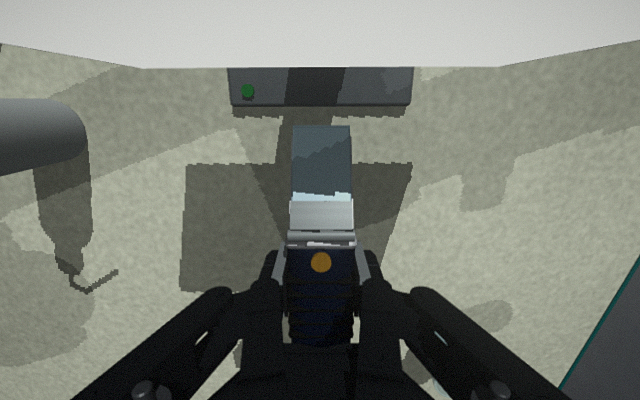

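View pics/t14.png

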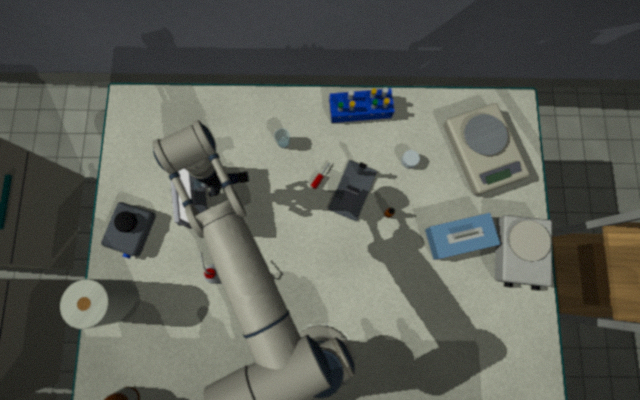

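```bash
python3 -c "
from station import robot
print(robot.sign_off())"
```

```text
the job is handed in; nothing more can be done
None
```

The refractometer is held in front of the lit panel, level and prism side up, with its daylight plate shut. I handed the job in at about 25 s of the 51 s allowed.

**What I did:** With the refractometer still home in its stand, I pushed the plate over with the closed fingers and pressed it down until it resisted firmly. The force reached about 7.7 N with no further give. I then gripped the bare grip at 60 N, drew it about 85 mm straight out along its own axis, lifted and levelled it, and carried it round to the panel.

**Last checks:**
- **Plate:** its tip sat within a pixel of the shut position before I gripped it. The later pictures show it still shut.
- **Position:** by calculation the axis is about 0.176 m above the bench and the prism end about 0.164 m, either side of the 0.170 m middle. The prism end is about 33 mm from the lit face. I measured the face from both the top and wrist cameras, and they agree to about 1 mm and 0.2°.
- **Level:** the eyepiece and tip fall within about 1.5 pixels of where a level instrument should appear in the scene camera.
- **Hold:** the arm is still. The only force on the wrist is about 2.7 N, which is the instrument's weight, so it is touching nothing else.
- **Bench:** everything else looks where it was in the final top view. I judged this by eye and did not measure it.

**What went less smoothly:**
- An early turn of the empty gripper hit the last joint's range limit and swung the arm partway back before I turned it the other way. It touched nothing.
- The first 10 mm of the pull dragged in the pocket, with about 10 N on the wrist. A lift of 1.5 mm cleared it.

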